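# Prop the wide clay bin's lid on its stay

### The job

Of the two lidded wooden clay bins on the potter's bench, open the wider one: raise its lid by the steel handle at its front until the stay beside it drops behind its stop, then let the lid back onto the stay so that it stands propped open by itself, and let go. Leave the narrow bin shut.

Things in the scene. Friction and masses are not known exactly. Their poses are not given: they have to be found in the camera images.
- wide_lid_handle (a point): Middle of the grip bar of the wide bin's lid: round steel, 12 mm thick, 120 long, parallel to the hinge, 240 from it. An arm at each end joins it to the lid's front edge in the lid's plane, leaving an opening 43 mm deep. Free space above and, shut, some 100 mm below it. Lid: 14 mm board, 192 deep, 264 wide, 0.3-0.6 kg. Axes, shut: y along bar, x to the hinge.
- wide_bin_hinge (a point): Middle of the wide bin's hinge line, at the top of its rear wall (away from the robot), level with the mid-thickness of the shut lid; fixed. Bin: fixed plywood box 190 mm deep, 260 wide, 100 high. x level, away from the handle; y along the hinge; z up. The narrow bin is alike but 150 wide, to the left or right of it.
- wide_lid (a joint): Its lid's angle, rad: 0 shut, grows opening, end stop 1.40. Hinge free: the lid falls shut unless propped. Stay: 100 mm steel rod hung on the lid's left edge (seen from the robot); by itself its foot trails along a ledge on the bin's side and drops behind a stop as the lid passes about 1.18. Lift to 1.25-1.35 to be sure; lowered then, the lid rests on the stay at about 1.12.
- narrow_lid (a joint): Lid angle of the narrow bin in rad: 0 shut. It has a like handle and stay but is to be left alone.

How it is judged:
By the outcome, as a careful person would: the job done as asked, in the order asked, and still so for the second after the job is handed in, with the robot touching nothing.
It also fails if it takes over 38 s, if anything falls off the work surface, if the arm or the gripper's body presses on something with over 40 N, if the wrist force passes 120 N, or if a joint passes its speed limit or range.

### The arm

A 6-joint arm with a two-finger parallel gripper is mounted at the origin on the work surface. World frame = base frame: x ahead of the robot, y to its left, z up, the work surface at z = 0. Lengths are in m, angles in rad, forces in N, time in s.
With the tool pointing down it reaches from about 0.35 to 0.85 m from the base axis. Payload 8.1 kg.
Tool frame: the origin (TCP) lies midway between the tips of the shut fingers; the grasp point (between the pads) lies 19 mm behind it; x points along the fingers, z is the direction in which the jaws open and shut, and the axes are right-handed (so a half turn about x gives the same grasp; the last joint's range is limited). The gripper opens to 85 mm and grips with 20 to 120 N. Pads are 22 mm wide; open, the fingers measure 114 mm over their backs; the gripper's body (76 mm by 85 mm) begins 54 mm behind the grasp point. The pads swing forward as they close: fully open they stand 13 mm farther back than shut.
Start: joints at [-1.242, 0.13, 1.488, -0, 1.523, -0.085], TCP at [0.241, -0.549, 0.195] pointing down, gripper open.
Joint ranges: [-2.96, 2.96], [-0.89, 2.26], [0.02, 2.5], [-1.34, 4.48], [0, 2.73], [-2.66, 2.66]. Speed limits (rad/s): [2.39, 2.39, 2.79, 3.14, 3.14, 3.14].

### API

Orientations are given as a unit quaternion [w, x, y, z].
In Python, from cell import bot, viewer, hand_in gives the robot as it stands.
- The arm moves only by the tool move_arm, never from a script. Its argument "motion" is a list of rows, each an object with "delta_pos": the shift along the tool's x, y, z in m, a list of three; "twist": the turn about the tool's x in degrees. In form: [{"delta_pos": [tx, ty, tz], "twist": twist}, ...]. A call has 1 to 10 rows; each row shifts and turns the commanded pose from where the row before left it, along the tool's axes as they then stand; what a row does not reach is not made up. A row lasts 1/8 s, in which the tool goes at most 62.5 mm and 10.7 degrees, less where a joint would pass 70% of its speed; a pose out of reach is approached as far as the arm can. A call is refused whole if a number of a shift passes 0.0625 or a number of a turn 10.7, either way. A call with a gripper value outside its range is refused whole. "claw" is the finger opening in m, from 0 to 0.0854, set as the call begins (left out, the last holds). The fingers move at their own pace and stop on an object; "squeeze" is the grip in N (left out, the last holds). Time passes only in rows, so rows that do not move let the fingers close. It gives the time, the measured TCP pose, the force and the opening at its end, in the units of the state.
- bot.state(): the state, without advancing time (a new reading comes with each control period).
- viewer.capture(name): name is "side" or "top"; returns a dict with "image" (420x560x3 uint8, red, green, blue), "vertical_fov" (degrees; the focal length in pixels is half the picture's height over the tangent of half this angle, whatever the lens; pixels are square), "cx", "cy" (the principal point, pixels), "R" (3x3) and "t" (3): a world point X has camera coordinates R X + t. Camera axes: x right, y down, z forward; pixel columns grow to the right and rows downward; lengths in m; the calibration is good to about 2 mm. A picture is of the moment at which its call begins. There is no depth.
- hand_in(): hands the job in, once; it reports no verdict.
The state is a dict: "time": time; "q": joint angles; "joint_vel": joint speeds; "joint_efforts": joint torques, N m; "tool_pos": TCP position; "tcp_rot": TCP orientation; "force": force on the tool from outside, world axes, zero at the start; "wrist_torque": the same for the moment, N m; "grip_width": finger opening in m.
Only numpy, scipy, OpenCV 4.12 (cv2) and the standard library are available. Lean on these libraries where they do the work, as an engineer would, in place of code of your own. Each camera call takes 0.05 s, during which the arm holds its last target.

## Working session

There is one attempt and no reset: what is moved stays moved. The work goes in short steps, Python scripts to look and compute and a tool call to move; the robot and the scene stay as the last step left them, time stands still between calls to the robot, and variables do not carry over. Pictures are saved under pics/ and viewed, and the job is handed in when it is done.

Besides the shell and the picture viewer there is one more tool, called after "Call:" by a JSON object that holds its "method" and its "body". move_arm: Moves the arm, as the interface text tells. Its arguments: {"type":"object","properties":{"motion":{"type":"array"},"claw":{"type":"number"},"squeeze":{"type":"number"}},"required":["motion"]}

```bash
mkdir -p pics; ls; python3 - <<'E'
from cell import bot, viewer
import cv2,json
for n in("side","top"):
    c=viewer.capture(n); cv2.imwrite(f"pics/{n}0.png",c["image"][:,:,::-1])
    print(n,c["vertical_fov"],c["cx"],c["cy"],c["R"],c["t"])
    import pickle; c2=dict(c); pickle.dump(c2,open(f"{n}.pkl","wb"))
print(bot.state())
E
```

```text
pics
side 51.09936026264004 276.12228478618107 207.85163366626392 [[-0.99871976 -0.04930398 -0.0113118 ]
 [-0.02570445  0.68723952 -0.72597598]
 [ 0.04356742 -0.72475579 -0.68762702]] [0.60385669 0.12963387 0.81548703]
top 56.98668277712227 279.11918555424 204.55233513248734 [[-0.01210375 -0.99972673 -0.01999897]
 [-0.9976401   0.01342548 -0.06733487]
 [ 0.06758496  0.01913677 -0.99752998]] [0.00168932 0.58101286 0.78418637]
{'time': 0.1, 'q': array([-1.24242222e+00,  1.31108914e-01,  1.48919367e+00,  2.28884577e-05,
        1.52299238e+00, -8.54149194e-02]), 'joint_vel': array([-3.22876922e-05, -9.51249344e-04, -1.85541396e-03,  1.08141948e-03,
       -2.65802022e-03,  7.45814164e-04]), 'joint_efforts': array([ 2.15742439e-03, -5.70954001e+01, -5.01940835e+01, -1.08471472e-04,
        8.21398658e-03,  6.24786503e-05]), 'tool_pos': array([ 0.24108685, -0.54881695,  0.19372269]), 'tcp_rot': array([ 0.59157814,  0.38700339,  0.59251621, -0.38624892]), 'force': array([-0.78045762,  1.29262273,  0.21534994]), 'wrist_torque': array([0.00845467, 0.02556894, 0.01657769]), 'grip_width': 0.08538365130221459}
```

View pics/side0.png

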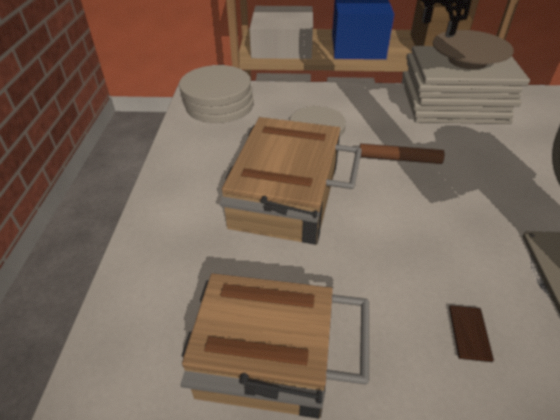

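View pics/top0.png

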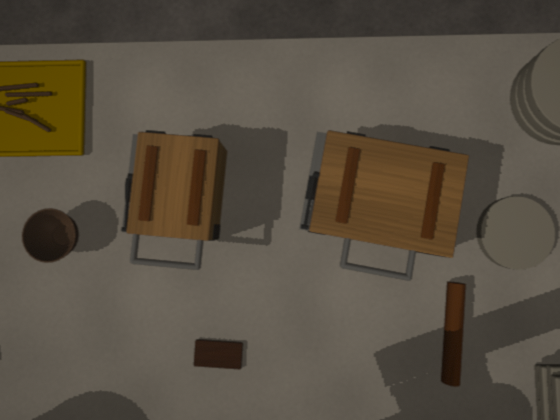

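```bash
python3 - <<'E'
import cv2
a=cv2.imread("pics/top0.png")[110:300,290:480]; cv2.imwrite("pics/topc.png",cv2.resize(a,None,fx=3.15,fy=3.15,interpolation=cv2.INTER_CUBIC)*1)
a=cv2.imread("pics/side0.png")[100:250,210:410]; cv2.imwrite("pics/sidec.png",cv2.resize(a,None,fx=4,fy=4,interpolation=cv2.INTER_CUBIC))
E
```

```text
(no output)
```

View pics/topc.png

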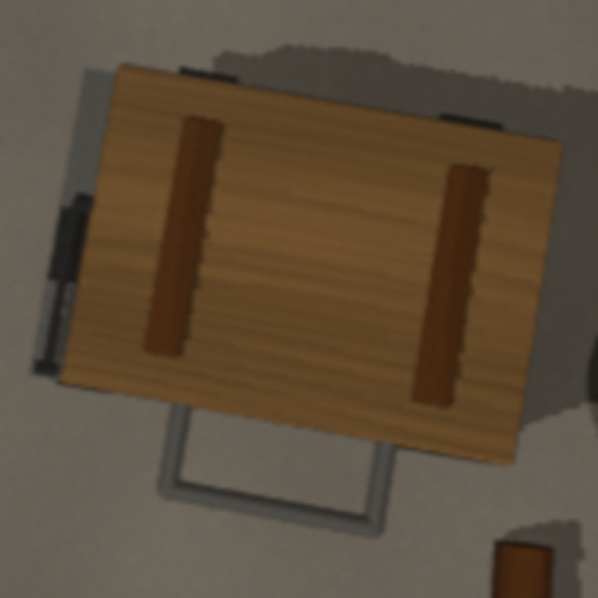

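View pics/sidec.png

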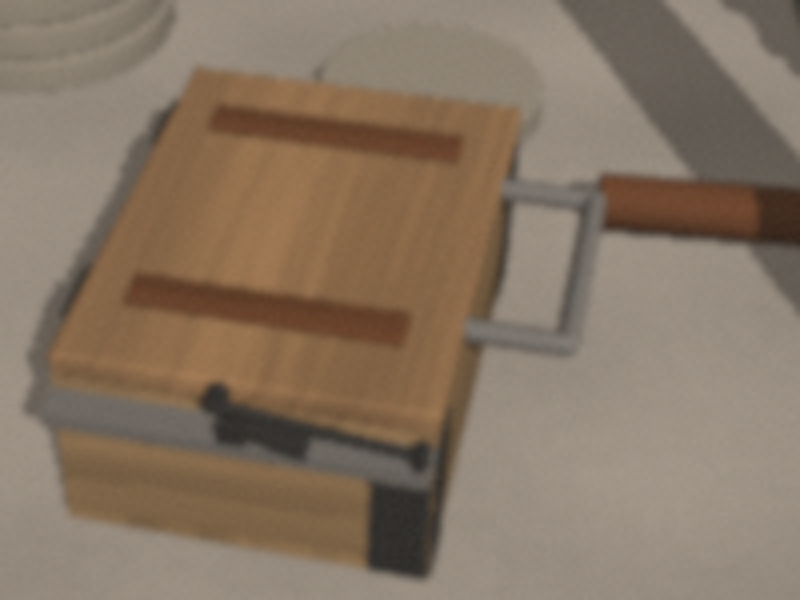

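```bash
cat > h.py <<'E'
import numpy as np,pickle
C={n:pickle.load(open(f"{n}.pkl","rb")) for n in("side","top")}
def K(n):
    c=C[n]; f=210/np.tan(np.radians(c["vertical_fov"])/2); return f
def ray(n,u,v):
    c=C[n];f=K(n);R=np.array(c["R"]);t=np.array(c["t"])
    d=R.T@np.array([(u-c["cx"])/f,(v-c["cy"])/f,1]); return -R.T@t,d/np.linalg.norm(d)
def atz(n,p,z):
    o,d=ray(n,*p); return o+d*(z-o[2])/d[2]
def tri(ps):
    A=np.zeros((3,3));b=np.zeros(3);L=[]
    for n,p in ps:
        o,d=ray(n,*p);M=np.eye(3)-np.outer(d,d);A+=M;b+=M@o;L.append((M,o))
    x=np.linalg.solve(A,b); return x,[np.linalg.norm(M@(x-o)) for M,o in L]
E
python3 - <<'E'
from h import *
s=598/190
T=lambda a,b:(290+a/s,110+b/s)
S=lambda a,b:(210+a/4,100+b/4)
top={'bL':T(167,489),'bR':T(375,525),'rl':T(120,66),'rr':T(561,141),'fr':T(513,464),'fl':T(60,382)}
side={'bL':S(570,343),'bR':S(595,198),'rl':S(52,358),'rr':S(197,70),'fr':S(520,107),'fl':S(440,418)}
P={}
for k in top:
    x,r=tri([('top',top[k]),('side',side[k])]);P[k]=x
    print(k,x.round(4),np.round(r,4),atz('top',top[k],.107 if k[0]=='b' else .114).round(4),atz('side',side[k],.107 if k[0]=='b' else .114).round(4))
Q={k:atz('top',top[k],.107 if k[0]=='b' else .114) for k in top}
n=np.linalg.norm
for D in(P,Q): print(n(D['bL']-D['bR']),n(D['rl']-D['rr']),n(D['fl']-D['fr']),n(D['rl']-D['fl']),n(D['rr']-D['fr']),(D['bL']+D['bR'])/2,(D['rl']+D['rr'])/2)
for a,b in(('bR','bL'),('rr','rl'),('fr','fl'),('fl','rl'),('fr','rr')):
    d=Q[b]-Q[a]; print(a,b,np.degrees(np.arctan2(d[1],d[0])))
E
```

```text
bL [ 0.4615 -0.1231  0.1048] [0.0005 0.0005] [ 0.4622 -0.1228  0.107 ] [ 0.4615 -0.1205  0.107 ]
bR [ 0.4394 -0.2425  0.1051] [0.0007 0.0007] [ 0.4404 -0.242   0.107 ] [ 0.4392 -0.2399  0.107 ]
rl [ 0.7113 -0.1008  0.1068] [0.0005 0.0005] [ 0.71  -0.1    0.114] [ 0.709  -0.0924  0.114 ]
rr [ 0.6614 -0.3575  0.1084] [0.0008 0.0008] [ 0.6612 -0.355   0.114 ] [ 0.6597 -0.3483  0.114 ]
fr [ 0.4747 -0.3209  0.1104] [0. 0.] [ 0.475  -0.3194  0.114 ] [ 0.4753 -0.3154  0.114 ]
fl [ 0.5253 -0.0618  0.1099] [0.0004 0.0004] [ 0.5249 -0.0615  0.114 ] [ 0.526  -0.0574  0.114 ]
0.12145873286333232 0.26154655322936965 0.2640560487727494 0.19010249459801593 0.19029640573400594 [ 0.45049894 -0.18279996  0.10495691] [ 0.68637538 -0.22913274  0.10762657]
0.12114687934341886 0.2596080453663853 0.2627085074289675 0.189013170291519 0.1895997212622269 [ 0.45130031 -0.18239977  0.107     ] [ 0.68558958 -0.22747562  0.114     ]
bR bL 79.61752455103361
rr rl 79.1824509773684
fr fl 79.04914803617828
fl rl -11.743182346095027
fr rr -10.803554413210856
```

```bash
cat >> h.py <<'E'
from scipy.spatial.transform import Rotation as Ro
def rot(s): 
    q=s["tcp_rot"]; return Ro.from_quat([q[1],q[2],q[3],q[0]]).as_matrix()
yaw=np.radians(-10.8)
ux=np.array([np.cos(yaw),np.sin(yaw),0]); ez=np.array([0,0,1.])
H=np.array([.6865,-.2285,.105])
B=H-.24*ux
def bar(th): return H+.24*(-np.cos(th)*ux+np.sin(th)*ez)
E
python3 - <<'E'
from h import *; from cell import bot
s=bot.state();R=rot(s);print(R.round(4)); print('B',B)
z=R[:,2];print('yaw z',np.degrees(np.arctan2(z[1],z[0])))
tgt=B+np.array([0,0,.15-.019-.105+.105]) 
tgt=np.array([B[0],B[1],.2])
print(tgt, R.T@(tgt-s['tool_pos']))
E
```

```text
[[-5.000e-04  9.156e-01  4.021e-01]
 [ 1.600e-03  4.021e-01 -9.156e-01]
 [-1.000e+00  2.000e-04 -1.700e-03]]
B [ 0.45075106 -0.18352848  0.105     ]
yaw z -66.29169054128954
[ 0.45075106 -0.18352848  0.2       ] [-0.00579657  0.33884583 -0.25016806]
```

Call:
{"method": "move_arm", "body": {"motion": [{"delta_pos": [0, 0.0424, -0.0313], "twist": 0}, {"delta_pos": [0, 0.0424, -0.0313], "twist": 0}, {"delta_pos": [0, 0.0424, -0.0313], "twist": 0}, {"delta_pos": [0, 0.0424, -0.0313], "twist": 0}, {"delta_pos": [0, 0.0424, -0.0313], "twist": 0}, {"delta_pos": [0, 0.0424, -0.0313], "twist": 0}, {"delta_pos": [0, 0.0424, -0.0313], "twist": 0}, {"delta_pos": [0, 0.0424, -0.0313], "twist": 0}], "claw": 0.04}}

```text
time: 1.1
tool_pos: [0.4515, -0.182, 0.1944]
tcp_rot: [0.592, 0.387, 0.592, -0.387]
force: [2.2, -0.2, 0.0]
grip_width: 0.04
```

Call:
{"method": "move_arm", "body": {"motion": [{"delta_pos": [0, 0, 0], "twist": -9.25}, {"delta_pos": [0, 0, 0], "twist": -9.25}, {"delta_pos": [0, 0, 0], "twist": -9.25}, {"delta_pos": [0, 0, 0], "twist": -9.25}, {"delta_pos": [0, 0, 0], "twist": -9.25}, {"delta_pos": [0, 0, 0], "twist": -9.25}, {"delta_pos": [0, 0, 0], "twist": 0}, {"delta_pos": [0, 0, 0], "twist": 0}]}}

```text
time: 2.1
tool_pos: [0.451, -0.1836, 0.1945]
tcp_rot: [0.704, 0.068, 0.704, -0.068]
force: [0.1, -0.6, -0.4]
grip_width: 0.0401
```

```bash
python3 - <<'E'
from h import *; from cell import bot,viewer
import cv2
s=bot.state();R=rot(s);print(s['time'],s['tool_pos'],s['q'],s['grip_width'],s['force']); print(R.round(4))
z=R[:,2];print('yaw z',np.degrees(np.arctan2(z[1],z[0])))
print('to bar', R.T@(B-s['tool_pos']))
for n in("side","top"):
    c=viewer.capture(n); cv2.imwrite(f"pics/{n}1.png",c["image"][:,:,::-1])
E
```

```text
2.1 [ 0.45102451 -0.18364334  0.1944638 ] [-4.92027910e-01 -1.79166875e-01  1.79313756e+00  2.85113262e-05
  1.52804582e+00 -3.00018470e-01] 0.04009325679189424 [ 0.06835974 -0.59916126 -0.36479645]
[[-4.000e-04  1.908e-01  9.816e-01]
 [ 2.000e-04  9.816e-01 -1.908e-01]
 [-1.000e+00  2.000e-04 -4.000e-04]]
yaw z -11.001398988013996
to bar [ 8.94639193e-02  4.69219709e-05 -2.54872981e-04]
```

View pics/side1.png

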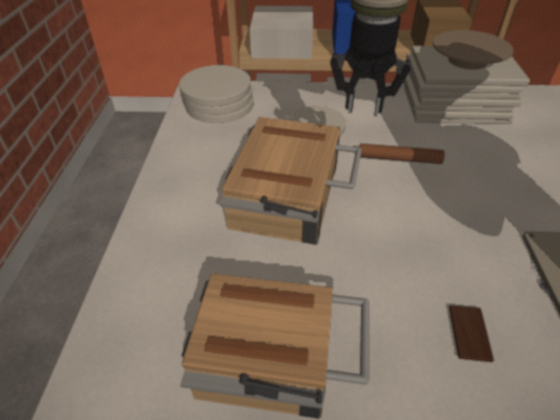

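View pics/top1.png

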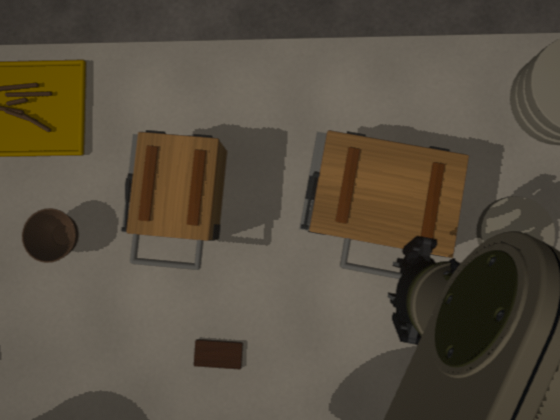

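```bash
cat >> h.py <<'E'
def proj(n,X):
    c=C[n];f=K(n);x=np.array(c["R"])@X+np.array(c["t"]); return c["cx"]+f*x[0]/x[2],c["cy"]+f*x[1]/x[2]
E
python3 - <<'E'
from h import *; from cell import bot
s=bot.state();p=s['tool_pos'];R=rot(s)
for n in C: print(n,[np.round(proj(n,p+d*R[:,2]),1) for d in(-.02,0,.02)],np.round(proj(n,B),1))
E
```

```text
side [array([371.1, 130.5]), array([360.5, 129.2]), array([349.9, 127.9])] [355.3 166.5]
top [array([387.4, 289.4]), array([389.4, 276.9]), array([391.4, 264.5])] [376.4 271.3]
```

```bash
python3 - <<'E'
import cv2
a=cv2.imread("pics/side1.png")[40:190,290:440]; a=cv2.resize(a,None,fx=4,fy=4,interpolation=cv2.INTER_CUBIC);b=cv2.imread("pics/top1.png")[220:360,320:470]; b=cv2.resize(b,(600,600),interpolation=cv2.INTER_CUBIC)
import numpy as np
cv2.imwrite("pics/c1.png",cv2.convertScaleAbs(a,alpha=1.6)); cv2.imwrite("pics/c2.png",cv2.convertScaleAbs(b,alpha=1.8))
E
```

```text
(no output)
```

View pics/c1.png

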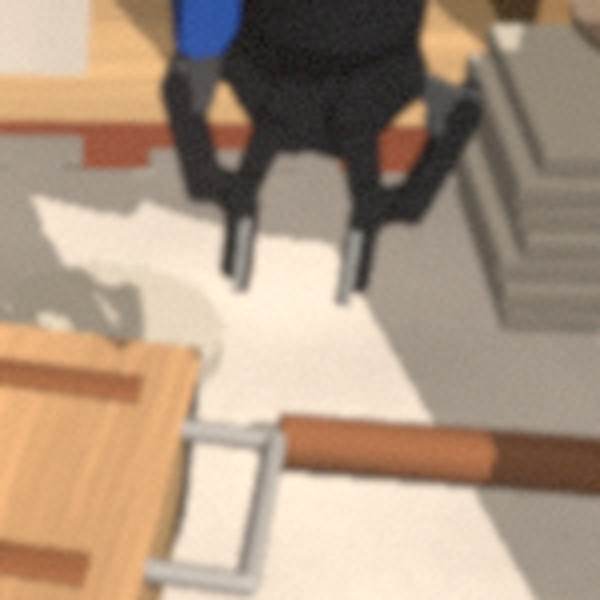

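View pics/c2.png

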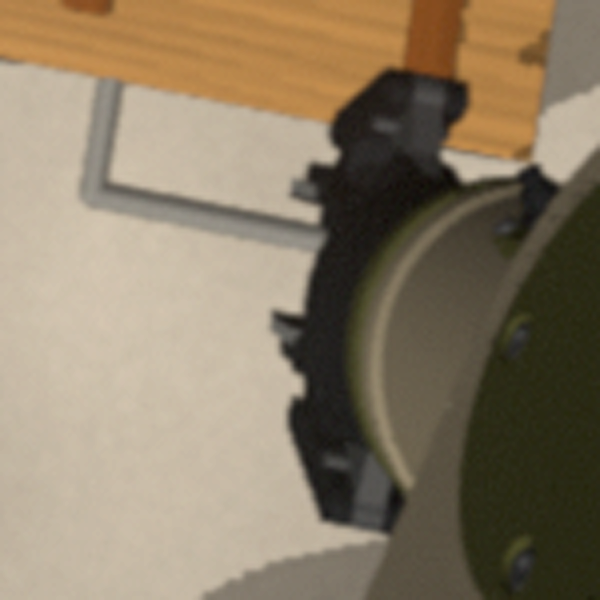

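```bash
python3 - <<'E'
from h import *; from cell import bot
s=bot.state();p=s['tool_pos'];R=rot(s)
a=tri([('side',(350,112.5)),('top',(393.3,263.9))]);b=tri([('side',(375.8,115.5)),('top',(388.8,294.7))]);print(a,b,(a[0]+b[0])/2,p)
for n in C: print(n,-np.array(C[n]['R']).T@C[n]['t'], [np.round(proj(n,np.array(q)),1) for q in([.5253,-.0618,0.0],[.4747,-.3209,0])])
E
```

```text
(array([ 0.47497269, -0.18023097,  0.23241198]), [np.float64(3.3885011224682443e-05), np.float64(3.388501122470072e-05)]) (array([ 0.42906821, -0.17220748,  0.23187546]), [np.float64(0.00020974582396355448), np.float64(0.00020974582396366)]) [ 0.45202045 -0.17621923  0.23214372] [ 0.45108934 -0.18366931  0.19456675]
side [0.57088711 0.53171197 0.6616927 ] [array([317. , 244.5]), array([336. , 165.5])]
top [ 0.52666297 -0.02111831  0.82140562] [array([306.1, 231.1]), array([430.4, 253.8])]
```

Call:
{"method": "move_arm", "body": {"motion": [{"delta_pos": [0.0265, 0, 0], "twist": 0}, {"delta_pos": [0.0265, 0, 0], "twist": 0}, {"delta_pos": [0.0265, 0, 0], "twist": 0}, {"delta_pos": [0.0265, 0, 0], "twist": 0}, {"delta_pos": [0, 0, 0], "twist": 0}]}}

```text
time: 2.82
tool_pos: [0.4493, -0.1827, 0.0865]
tcp_rot: [0.702, 0.068, 0.705, -0.066]
force: [0.1, 0.9, 0.2]
grip_width: 0.0402
```

```bash
python3 - <<'E'
from h import *; from cell import bot,viewer
import cv2
s=bot.state();R=rot(s);print(s['time'],s['tool_pos'],s['grip_width'],s['force'])
print('to bar', R.T@(B-s['tool_pos']))
a=viewer.capture("side")["image"][:,:,::-1]; cv2.imwrite("pics/side2.png",a)
a=a[80:220,280:430]; cv2.imwrite("pics/c3.png",cv2.convertScaleAbs(cv2.resize(a,None,fx=4,fy=4,interpolation=cv2.INTER_CUBIC),alpha=1.6))
for d in(-.02,0,.02): print(proj('side',s['tool_pos']+d*R[:,2]))
E
```

```text
2.825 [ 0.44930996 -0.18269581  0.08645165] 0.040208458215278756 [0.07596319 0.92349121 0.24447241]
to bar [-0.0185561  -0.0005192   0.00148771]
(np.float64(364.809620652745), np.float64(175.20789837954428))
(np.float64(355.05337924861044), np.float64(173.87362977815815))
(np.float64(345.3752632306533), np.float64(172.55004564484017))
```

View pics/c3.png

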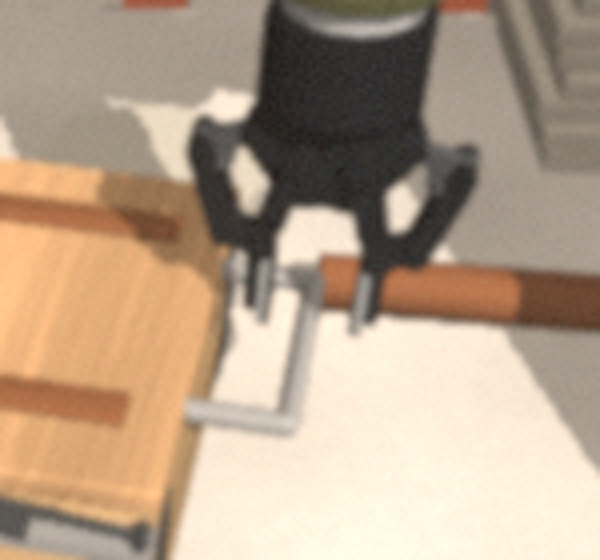

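```bash
python3 - <<'E'
from h import *; from cell import bot,viewer
import cv2
print(atz('side',(363,114),.197),atz('top',(391,279.3),.197),atz('side',(363,114),.232))
a=viewer.capture("top")["image"][:,:,::-1]; cv2.imwrite("pics/top2.png",a)
a=a[210:350,310:460]; cv2.imwrite("pics/c4.png",cv2.convertScaleAbs(cv2.resize(a,None,fx=4,fy=4,interpolation=cv2.INTER_CUBIC),alpha=1.8))
E
```

```text
[ 0.44188496 -0.23413387  0.197     ] [ 0.44761344 -0.18538947  0.197     ] [ 0.45160122 -0.17645144  0.232     ]
```

View pics/c4.png

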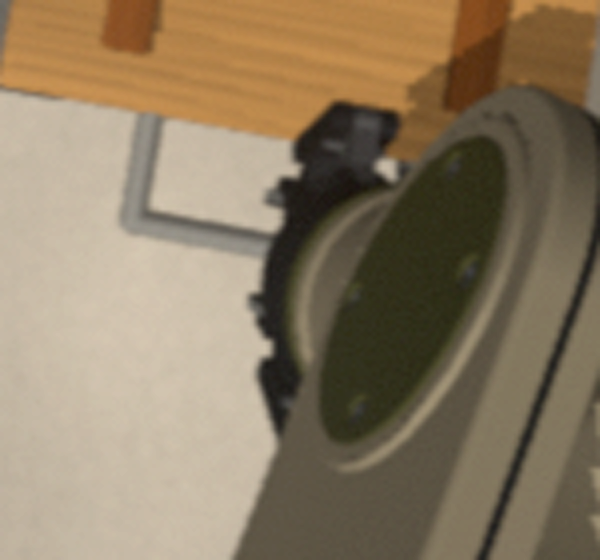

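```bash
python3 - <<'E'
from h import *
a=tri([('side',(345.5,159.5)),('top',(377,259.2))]);b=tri([('side',(280+356/4,80+332/4)),('top',(373,285))]);print(a,b,(a[0]+b[0])/2)
print(proj('top',np.array([.4493,-.1717,.0865])),proj('top',np.array([.4493,-.1717,.12])))
E
```

```text
(array([ 0.47339703, -0.18077099,  0.12437366]), [np.float64(0.0006532061068844735), np.float64(0.0006532061068845431)]) (array([ 0.42757486, -0.17266459,  0.12298931]), [np.float64(0.0009583112807870726), np.float64(0.0009583112807869408)]) [ 0.45048595 -0.17671779  0.12368149]
(np.float64(367.79658416423104), np.float64(271.0672314352397)) (np.float64(371.70679887230995), np.float64(273.0194110880997))
```

Call:
{"method": "move_arm", "body": {"motion": [{"delta_pos": [0.008, 0, 0.0005], "twist": 0}, {"delta_pos": [0.008, 0, 0.0005], "twist": 0}, {"delta_pos": [0.008, 0, 0], "twist": 0}, {"delta_pos": [0.008, 0, 0], "twist": 0}, {"delta_pos": [0, 0, 0], "twist": 0}]}}

```text
time: 3.55
tool_pos: [0.4514, -0.1835, 0.0556]
tcp_rot: [0.703, 0.067, 0.705, -0.066]
force: [-0.7, -0.2, 0.5]
grip_width: 0.0401
```

```bash
python3 - <<'E'
from h import *; from cell import bot,viewer
import cv2
s=bot.state();R=rot(s);print(s['time'],s['tool_pos'],s['grip_width'],s['force'])
a=viewer.capture("side")["image"][:,:,::-1]; cv2.imwrite("pics/side3.png",a)
a=a[80:220,280:430]; cv2.imwrite("pics/c5.png",cv2.convertScaleAbs(cv2.resize(a,None,fx=4,fy=4,interpolation=cv2.INTER_CUBIC),alpha=1.6))
E
```

```text
3.55 [ 0.45138691 -0.18348596  0.0556249 ] 0.04012478157655897 [-0.66030731 -0.18831181  0.49904509]
```

View pics/c5.png

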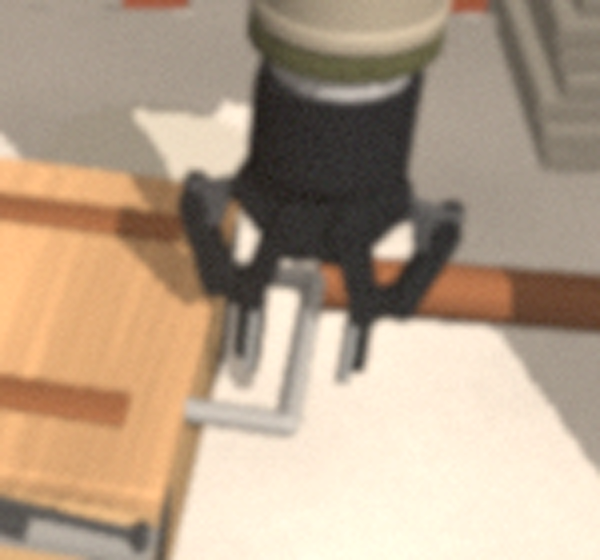

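Call:
{"method": "move_arm", "body": {"motion": [{"delta_pos": [0, 0, 0], "twist": 0}, {"delta_pos": [0, 0, 0], "twist": 0}, {"delta_pos": [0, 0, 0], "twist": 0}, {"delta_pos": [0, 0, 0], "twist": 0}, {"delta_pos": [0, 0, 0], "twist": 0}, {"delta_pos": [0, 0, 0], "twist": 0}], "claw": 0.0, "squeeze": 25}}

```text
time: 4.35
tool_pos: [0.4509, -0.1837, 0.057]
tcp_rot: [0.703, 0.067, 0.705, -0.066]
force: [-8.7, 2.1, 8.1]
grip_width: 0.0108
```

```bash
python3 - <<'E'
from h import *; from cell import bot,viewer
import cv2
s=bot.state();R=rot(s);print(s['time'],s['tool_pos'],s['grip_width'],s['force'])
a=viewer.capture("side")["image"][:,:,::-1]; cv2.imwrite("pics/side4.png",a)
a=a[80:220,280:430]; cv2.imwrite("pics/c6.png",cv2.convertScaleAbs(cv2.resize(a,None,fx=4,fy=4,interpolation=cv2.INTER_CUBIC),alpha=1.6))
E
```

```text
4.35 [ 0.45087428 -0.18371665  0.05703304] 0.010762147116576526 [-8.71190814  2.09641608  8.05792683]
```

View pics/c6.png

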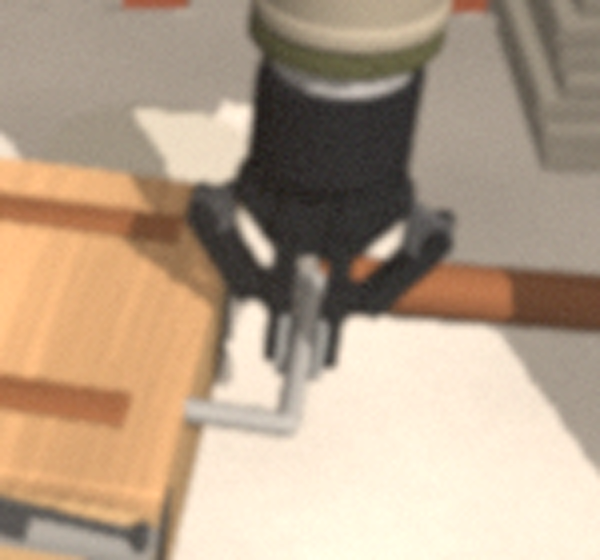

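Call:
{"method": "move_arm", "body": {"motion": [{"delta_pos": [-0.012, 0, 0.0003], "twist": 0}, {"delta_pos": [-0.012, 0, 0.0009], "twist": 0}, {"delta_pos": [-0.012, 0, 0.0015], "twist": 0}, {"delta_pos": [-0.0117, 0, 0.0021], "twist": 0}, {"delta_pos": [0, 0, 0], "twist": 0}]}}

```text
time: 5.03
tool_pos: [0.4554, -0.1846, 0.1052]
tcp_rot: [0.703, 0.067, 0.705, -0.066]
force: [-9.2, 0.6, -0.9]
grip_width: 0.0114
```

```bash
python3 - <<'E'
from h import *; from cell import bot,viewer
import cv2
s=bot.state();R=rot(s);print(s['time'],s['tool_pos'],s['grip_width'],s['force'])
a=viewer.capture("side")["image"][:,:,::-1]; cv2.imwrite("pics/side5.png",a)
a=a[40:240,200:440]; cv2.imwrite("pics/c7.png",cv2.convertScaleAbs(cv2.resize(a,None,fx=3,fy=3,interpolation=cv2.INTER_CUBIC),alpha=1.6))
E
```

```text
5.025 [ 0.4554057 -0.1845929  0.1052486] 0.011401908652520708 [-9.2434056   0.6248644  -0.85409843]
```

View pics/c7.png

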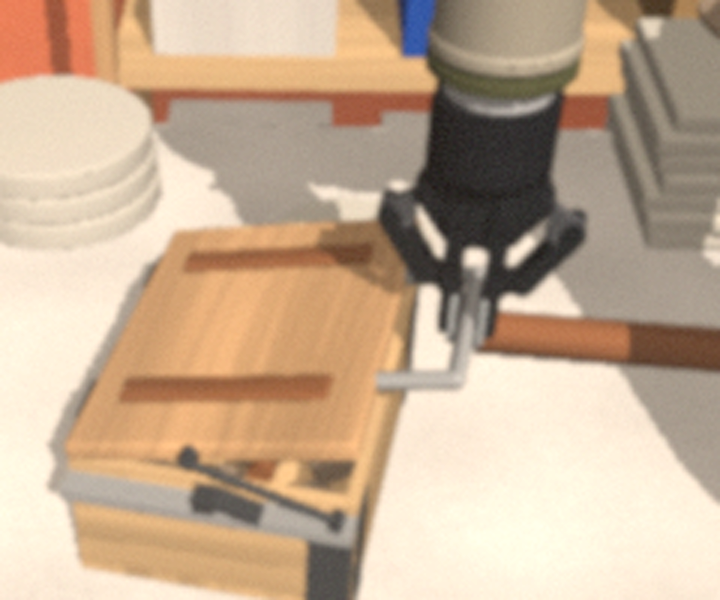

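```bash
python3 - <<'E'
import numpy as np
t=np.array([.2,.26,.32,.38,.44,.5,.56,.62,.68,.74,.8,.86,.92,.98,1.04,1.1,1.15,1.2,1.25,1.3])
for i in range(len(t)-1): print(t[i+1],round(-.24*(np.sin(t[i+1])-np.sin(t[i])),4),round(.24*(np.cos(t[i])-np.cos(t[i+1])),4))
E
```

```text
0.26 -0.014 0.0033
0.32 -0.0138 0.0041
0.38 -0.0135 0.0049
0.44 -0.0132 0.0057
0.5 -0.0128 0.0065
0.56 -0.0124 0.0073
0.62 -0.012 0.008
0.68 -0.0115 0.0087
0.74 -0.0109 0.0094
0.8 -0.0103 0.01
0.86 -0.0097 0.0106
0.92 -0.0091 0.0112
0.98 -0.0084 0.0117
1.04 -0.0077 0.0122
1.1 -0.0069 0.0126
1.15 -0.0052 0.0108
1.2 -0.0046 0.0111
1.25 -0.0041 0.0113
1.3 -0.0035 0.0115
```

Call:
{"method": "move_arm", "body": {"motion": [{"delta_pos": [-0.014, 0, 0.0023], "twist": 0}, {"delta_pos": [-0.0138, 0, 0.0041], "twist": 0}, {"delta_pos": [-0.0135, 0, 0.0049], "twist": 0}, {"delta_pos": [-0.0132, 0, 0.0057], "twist": 0}, {"delta_pos": [-0.0128, 0, 0.0065], "twist": 0}, {"delta_pos": [-0.0124, 0, 0.0073], "twist": 0}, {"delta_pos": [-0.012, 0, 0.008], "twist": 0}, {"delta_pos": [-0.0115, 0, 0.0087], "twist": 0}, {"delta_pos": [-0.0109, 0, 0.0094], "twist": 0}, {"delta_pos": [0, 0, 0], "twist": 0}]}}

```text
time: 6.32
tool_pos: [0.5126, -0.1961, 0.223]
tcp_rot: [0.704, 0.066, 0.704, -0.067]
force: [-16.2, 1.7, 13.2]
grip_width: 0.0108
```

```bash
cat > look.py <<'E'
import sys
from h import *; from cell import bot,viewer
import cv2
s=bot.state();R=rot(s);print(s['time'],s['tool_pos'],s['grip_width'],s['force'],s['wrist_torque'],s['q'])
k=sys.argv[1]
a=viewer.capture("side")["image"][:,:,::-1]; cv2.imwrite(f"pics/s_{k}.png",a)
a=a[0:240,180:450]; cv2.imwrite(f"pics/sc_{k}.png",cv2.convertScaleAbs(cv2.resize(a,None,fx=2.5,fy=2.5,interpolation=cv2.INTER_CUBIC),alpha=1.6))
E
python3 look.py 7
```

```text
6.325 [ 0.51259885 -0.19605493  0.22299868] 0.010766887578935826 [-16.22335021   1.6951365   13.22928245] [ 0.21276803  2.92974196 -0.08435664] [-4.57766480e-01 -1.99158878e-02  1.59275227e+00 -1.31699519e-03
  1.56739724e+00 -2.69125796e-01]
```

View pics/sc_7.png

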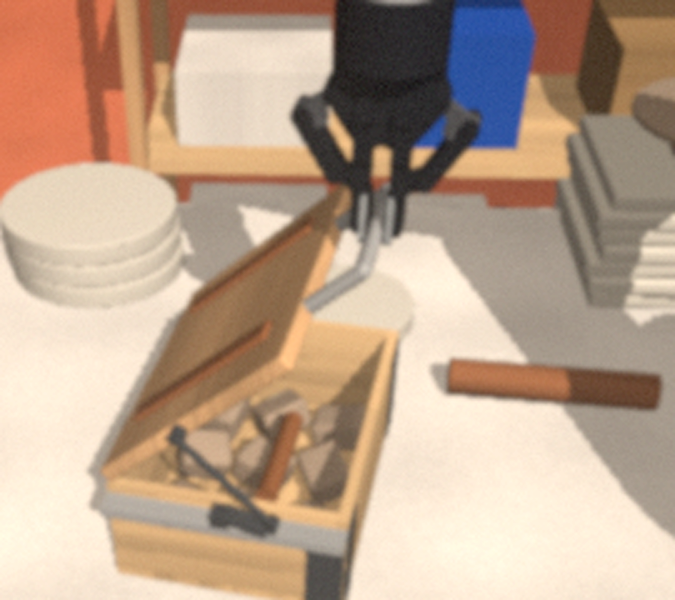

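Call:
{"method": "move_arm", "body": {"motion": [{"delta_pos": [-0.0125, 0, 0.008], "twist": 0}, {"delta_pos": [-0.011, 0, 0.01], "twist": 0}, {"delta_pos": [-0.0095, 0, 0.0112], "twist": 0}, {"delta_pos": [-0.0086, 0, 0.0117], "twist": 0}, {"delta_pos": [-0.0077, 0, 0.0122], "twist": 0}, {"delta_pos": [0, 0, 0], "twist": 0}]}}

```text
time: 7.12
tool_pos: [0.5663, -0.2067, 0.2696]
tcp_rot: [0.705, 0.066, 0.703, -0.067]
force: [-0.2, -5.9, -3.9]
grip_width: 0.0107
```

```bash
python3 look.py 8
```

```text
7.125 [ 0.56633221 -0.20668307  0.26963641] 0.01069732007547027 [-0.24769751 -5.85204668 -3.91150885] [-0.94326535  0.03262442 -0.03948247] [-4.34321179e-01  1.15962903e-01  1.36856140e+00 -9.60373907e-04
  1.65366249e+00 -2.45494388e-01]
```

View pics/sc_8.png

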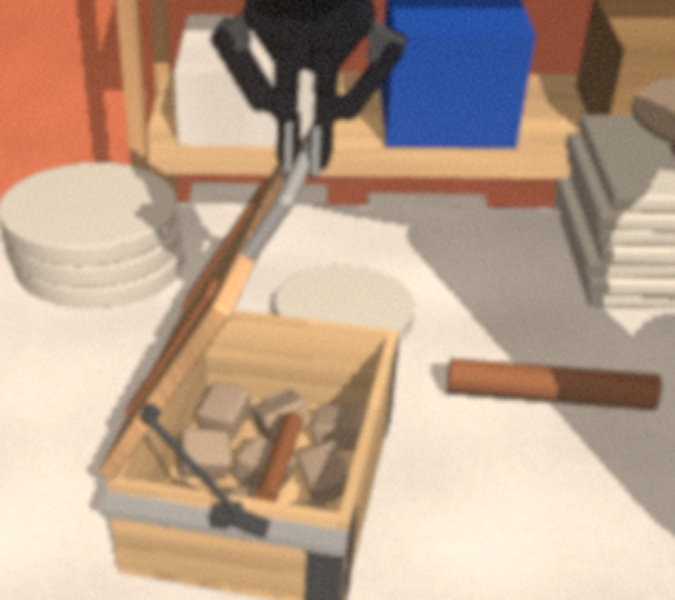

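Call:
{"method": "move_arm", "body": {"motion": [{"delta_pos": [-0.0069, 0, 0.0126], "twist": 0}, {"delta_pos": [-0.0052, 0, 0.0108], "twist": 0}, {"delta_pos": [-0.0046, 0, 0.0111], "twist": 0}, {"delta_pos": [-0.0041, 0, 0.0113], "twist": 0}, {"delta_pos": [-0.0035, 0, 0.0115], "twist": 0}, {"delta_pos": [0, 0, 0], "twist": 0}, {"delta_pos": [0, 0, 0], "twist": 0}]}}

```text
time: 8.05
tool_pos: [0.6219, -0.2175, 0.295]
tcp_rot: [0.705, 0.066, 0.703, -0.068]
force: [-2.4, -5.9, 2.2]
grip_width: 0.0107
```

```bash
python3 look.py 9
```

```text
8.05 [ 0.6219344  -0.21747825  0.29497348] 0.010707296648568667 [-2.44715003 -5.91011277  2.23138247] [-0.82411652  0.42313986 -0.09946108] [-4.13451654e-01  2.71321163e-01  1.14789050e+00 -1.20207055e-03
  1.71831972e+00 -2.24241739e-01]
```

View pics/sc_9.png

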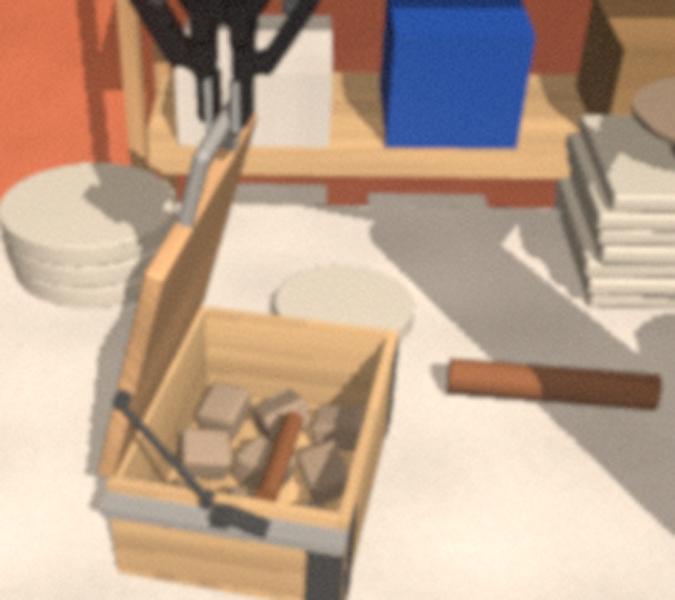

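Call:
{"method": "move_arm", "body": {"motion": [{"delta_pos": [0.0017, 0, -0.0058], "twist": 0}, {"delta_pos": [0.0018, 0, -0.0057], "twist": 0}, {"delta_pos": [0.002, 0, -0.0057], "twist": 0}, {"delta_pos": [0.0021, 0, -0.0056], "twist": 0}, {"delta_pos": [0.0023, 0, -0.0056], "twist": 0}, {"delta_pos": [0.0023, 0, -0.0055], "twist": 0}, {"delta_pos": [0, 0, 0], "twist": 0}, {"delta_pos": [0, 0, 0], "twist": 0}]}}

```text
time: 9.1
tool_pos: [0.5934, -0.2118, 0.2846]
tcp_rot: [0.709, 0.065, 0.698, -0.068]
force: [20.0, -9.5, 1.9]
grip_width: 0.0104
```

```bash
python3 look.py 10
```

```text
9.1 [ 0.5934219  -0.21178448  0.2846395 ] 0.010414858609282256 [19.99952297 -9.48308567  1.87159767] [-1.50059618 -3.46138993 -0.14819577] [-4.24783858e-01  1.76269617e-01  1.27557697e+00  1.00328669e-03
  1.67370070e+00 -2.36401417e-01]
```

View pics/sc_10.png

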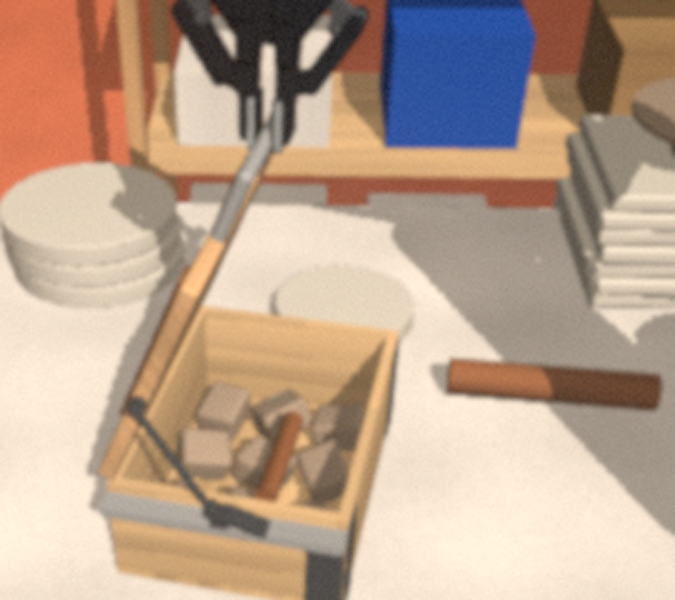

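Call:
{"method": "move_arm", "body": {"motion": [{"delta_pos": [-0.0005, 0, 0.002], "twist": 0}, {"delta_pos": [-0.0005, 0, 0.002], "twist": 0}, {"delta_pos": [0, 0, 0], "twist": 0}, {"delta_pos": [0, 0, 0], "twist": 0}]}}

```text
time: 9.65
tool_pos: [0.5957, -0.2122, 0.2856]
tcp_rot: [0.708, 0.065, 0.7, -0.068]
force: [11.4, -6.6, 4.0]
grip_width: 0.0108
```

Call:
{"method": "move_arm", "body": {"motion": [{"delta_pos": [0, 0, 0], "twist": 0}, {"delta_pos": [0, 0, 0], "twist": 0}, {"delta_pos": [0, 0, 0], "twist": 0}, {"delta_pos": [0, 0, 0], "twist": 0}, {"delta_pos": [0, 0, 0], "twist": 0}], "claw": 0.045}}

```text
time: 10.28
tool_pos: [0.5918, -0.2104, 0.2807]
tcp_rot: [0.704, 0.067, 0.704, -0.066]
force: [0.1, -0.5, -0.2]
grip_width: 0.0448
```

```bash
python3 look.py 11
```

```text
10.275 [ 0.59175197 -0.21040906  0.28074146] 0.044764216999426905 [ 0.11412357 -0.45248737 -0.16613359] [ 0.00272126 -0.00613157 -0.02366832] [-4.23294107e-01  1.88834152e-01  1.26840800e+00  8.29893969e-05
  1.68471851e+00 -2.35029224e-01]
```

View pics/sc_11.png

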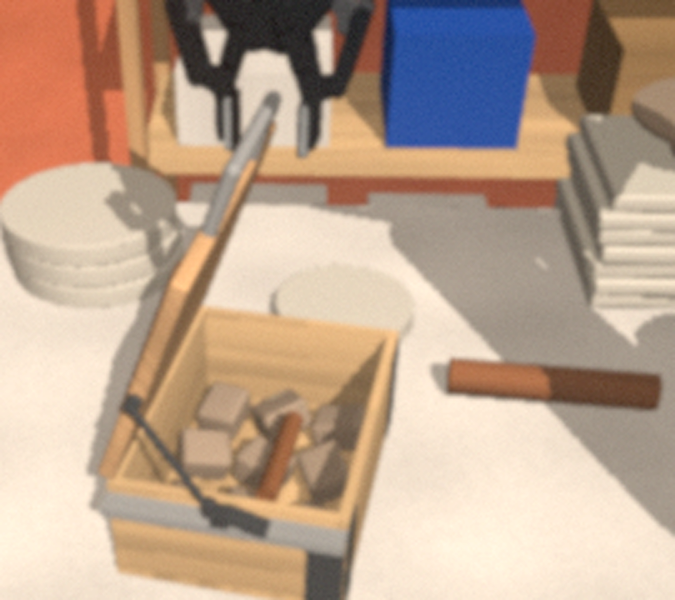

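Call:
{"method": "move_arm", "body": {"motion": [{"delta_pos": [-0.01, 0, 0], "twist": 0}, {"delta_pos": [-0.015, 0, 0], "twist": 0}, {"delta_pos": [-0.02, 0, 0], "twist": 0}, {"delta_pos": [-0.02, 0, 0], "twist": 0}, {"delta_pos": [-0.02, 0, 0], "twist": 0}, {"delta_pos": [-0.02, 0, 0], "twist": 0}, {"delta_pos": [0, 0, 0], "twist": 0}, {"delta_pos": [0, 0, 0], "twist": 0}, {"delta_pos": [0, 0, 0], "twist": 0}]}}

```text
time: 11.45
tool_pos: [0.5915, -0.2104, 0.3847]
tcp_rot: [0.703, 0.067, 0.705, -0.066]
force: [0.6, -0.3, -0.2]
grip_width: 0.0448
```

```bash
python3 look.py 12
```

```text
11.45 [ 0.59151676 -0.21036251  0.38466974] 0.04480724815851444 [ 0.61966804 -0.25008537 -0.21602027] [ 0.01864879  0.04725028 -0.03385166] [-4.23326579e-01  2.18950654e-01  1.04637769e+00 -1.97884822e-06
  1.87815543e+00 -2.35033074e-01]
```

View pics/s_12.png

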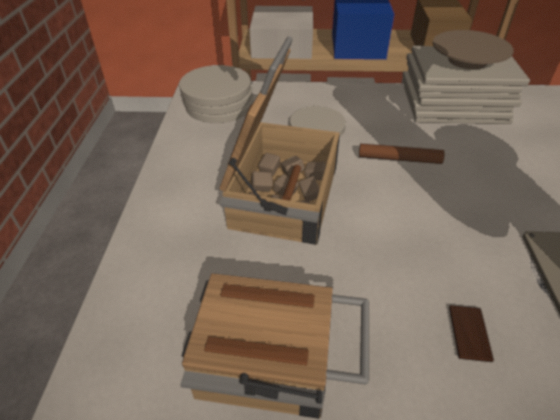

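The wide lid stands on its stay, with the foot behind the stop at about (263,204). The gripper is clear above the picture, and the narrow bin is shut.

```bash
python3 -c "
from cell import hand_in;print(hand_in())"
```

```text
the job is handed in; nothing more can be done
None
```

The wide bin's lid is open and standing on its stay by itself, and the job is handed in. I gripped the lid by its handle, raised it to about 1.29 rad, lowered it until the stay carried it, let go and withdrew straight up.

- **Last checks:** The final picture shows the wide lid propped with the stay's foot behind its stop and the narrow bin shut. After withdrawal the force reading was under 1 N. The clock stood at about 11.5 s when I handed in.
- **Forces:** The highest tool force I read, between moves, was about 22 N, when the lid first came down onto the stay. I eased it off before opening the fingers.
- **What disagreed:** Both cameras showed the fingertips about 37 mm higher than the reported TCP. I went by the pictures and set the grip about 30 mm lower than the reported TCP called for. I found no cause for the difference. The fingers closed to 11 mm on the 12 mm bar, and the lid lifted with them.
- **Not measured:** I did not measure the lid's resting angle after release. I only saw in the pictures that it was standing on the stay.

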